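Feed the nut sled home along the locker fence

TASK

Lift the loose cover off the sled and set it down, right way up, on the cork mat. Then take the push stick and, with its tip in the sled's rear pocket, feed the sled steadily along the fence, pressed against the rail all the way, under the acrylic door until it is fully home against the end stop. Lay the push stick flat back on its rubber mat; do not drop the cover or the stick, do not push the sled with the gripper, and leave the other fittings where they are.

Things in the scene. Friction and masses are not known exactly. Their poses are not given: they have to be found in the camera images.
- shelf: laminated birch shelf board, fixed on the table, turned up to 6 degrees, a parts locker at its +y end. Origin: on the table surface, in the feed lane. Feed goes along its +y; its +x points away from the robot. In its frame (mm): board x -65..165, y -225..285, top z=12; fence face is the plane x=35; the wooden end stop inside the locker has its face at y=250; end panel to z=162 behind it
- fence: straight aluminium fence rail fixed along the shelf, 25 mm wide, 25 mm high, its top 37 mm above the table; same frame as the shelf: it covers x 35..60 and y -220..250 mm; the sled runs along its face on the robot's side
- door: clear acrylic door of the locker, 5 mm thick, white strip along its lower edge, across the lane in a grooved track between two posts; does not move. In the shelf's frame (mm; same origin): plane y=130, x -49..149, lower edge z=62 (50 above the board), posts 16 x 24 at x=-57 and 157, track top z=174. The sled passes under it without its cover, not with it
- sled: loose plywood block 60 (x) x 90 (y) x 30 mm, about 0.3 kg, a 32 mm chrome nut fixed on top (to 40 mm). Origin: centre of underside; axes as the shelf's. Its +x face lies along the fence, 0 to 3 mm off at the start. Its rear (-y) face has a full-height pocket, 26 mm wide (x -13..13), 20 mm deep (y -45..-25). Home: origin at y=205 mm in the shelf's frame
- sled_front (a point): on the sled, front end of its fence-side face: 30, 45, 15 mm in the sled's frame
- sled_rear (a point): on the sled, rear end of its fence-side face: 30, -45, 15 mm in the sled's frame
- sled_pocket (a point): middle of the flat floor of the rear pocket, 9 mm above the sled's underside: 0, -25, 9 mm in the sled's frame
- cover: loose grey plastic cover, 50 x 50 x 20 mm, open below with 3 mm walls, standing over the nut on top of the sled with some mm of play; upright flat knob on its middle, 30 (x) x 16 mm (y), from 20 to 56 mm above the origin. Origin: centre of the lower rim; axes within 5 degrees of the shelf's. Lifts straight off; 50 g
- stick: wooden push stick: bar 210 mm long, 18 mm wide, 18 mm high, with an upright grip fin 44 mm long, 18 mm thick, top 68 mm above the underside. Origin: on the underside below the fin's middle. x points to the tip (x=150 mm, rounded in plan, radius 9 mm); tail at x=-60 mm; y across (pinch the fin along y). Centre of mass 30 mm ahead of the fin's middle; 0.11 kg
- stick_tip (a point): foremost point of the stick, 150, 0, 9 mm in its frame
- toolmat: thin black rubber mat, 80 mm (x) by 280 mm (y), 3 mm thick, fixed on the table; origin centre of underside. The push stick lies on it at the start, pointing roughly along the mat's +y
- corkmat: square cork mat, 110 x 110 mm, 4 mm thick, fixed on the table; origin centre of underside; the place for the cover
- tee: copper tee fitting, 56 mm long, 25 mm thick; bystander in the loose row on the shelf behind the fence; origin on the underside
- clamp: steel T-bolt band clamp, 46 mm across, 18 mm high, with its bolt along one side; bystander in the loose row on the shelf behind the fence; origin on the underside
- plug: green plastic drain plug, 36 mm across, 34 mm high; bystander in the loose row on the shelf behind the fence; origin on the underside
- nut: chrome hexagonal compression nut, 28 mm across flats, 18 mm high; bystander in the loose row on the shelf behind the fence; origin on the underside
- bushing: brass hexagonal reducing bushing, 30 mm across flats, 24 mm high; bystander on the table; origin on the underside
- elbow: brass elbow fitting, arms 36 mm, 25 mm thick; bystander on the table; origin on the underside
- collar: dark steel shaft collar, 44 mm across, 16 mm high; bystander on the table; origin on the underside
There are look-alikes about, which are no part of the job. There is more than one size of the stick; the one meant has the size given above. Several things have the shape of the cover; the one meant has the colours described above.

How it is judged:
By the outcome, as a careful person would: the job done as asked, in the order asked, and still so for the second after the job is handed in, with the robot touching nothing.
It also fails if it takes over 67 s, if anything falls off the work surface, if the arm or the gripper's body presses on something with over 40 N, if the wrist force passes 120 N, or if a joint passes its speed limit or range.

ROBOT

A 6-joint arm with a two-finger parallel gripper is mounted at the origin on the work surface. World frame = base frame: x ahead of the robot, y to its left, z up, the work surface at z = 0. Lengths are in m, angles in rad, forces in N, time in s.
With the tool pointing down it reaches from about 0.375 to 0.9 m from the base axis. Payload 3.1 kg.
Tool frame: the origin (TCP) lies on the centre line of the jaws, within the pads' length; the fingertips stand 25 mm ahead of it and the grasp point (between the pads) lies 6 mm ahead of it (manip.tip_extent is the distance from the TCP to the fingertips, in m); z points along the fingers, y is the line along which they close (so a half turn about z gives the same grasp; the last joint's range is limited). The gripper opens to 85 mm and grips with 20 to 120 N. Pads are 22 mm wide; open, the fingers measure 114 mm over their backs; the gripper's body (76 mm by 85 mm) begins 54 mm behind the grasp point. The pads swing forward as they close: fully open they stand 13 mm farther back than shut.
Start: joints at [1.099, 0.527, 1.433, -0, 1.181, -0.178], TCP at [0.181, 0.598, 0.256] pointing down, gripper open.
Joint ranges: [-3.08, 3.08], [-0.75, 2.2], [0.22, 2.44], [-1.43, 4.57], [0, 2.65], [-2.85, 2.85]. Speed limits (rad/s): [2.79, 2.79, 3.14, 3.14, 3.14, 3.14].

INTERFACE

Orientations are given as a unit quaternion [x, y, z, w].
In Python, from station import readout, imaging, order, manip gives the robot as it stands.
- The arm moves only by the tool move_arm, never from a script. Its argument "rows" is a list of rows, each a list of 7 numbers: the turn, a rotation vector about the tool's x, y, z in degrees, then the shift along the tool's x, y, z in mm, then the closure, from 0 (fully open) to 1 (shut). A call has 1 to 12 rows; each row is the pose to reach, as a shift and turn from the pose commanded when the call began, along the tool's axes at that moment; what a row does not reach only later rows make up. A row lasts 1/12 s, in which the tool goes at most 41.7 mm and 7.16 degrees, less where a joint would pass 70% of its speed; a pose out of reach is approached as far as the arm can. A call with a gripper value outside its range is refused whole. The fingers move at their own pace and stop on an object; "squeeze" is the grip in N (left out, the last holds). Time passes only in rows, so rows that repeat a pose let the fingers close. It gives the time, the measured TCP pose, the force, the opening and the grip force at its end, in the units of the state.
- readout.sense(): the state, without advancing time (a new reading comes with each control period).
- imaging.snapshot(name): name is "side" or "top"; returns a dict with "img" (384x512x3 uint8, red, green, blue), "z_map" (384x512 float32, m along the optical axis (not along the pixel's ray), 0 where there is no reading), "fovy" (degrees; the focal length in pixels is half the picture's height over the tangent of half this angle, whatever the lens; pixels are square), "cx", "cy" (the principal point, pixels), "k1" (the pictures are not rectified: a ray, as slopes to the right and down, at radius r is drawn at 1 + k1 r^2 times it, then the intrinsics apply), "rvec" (rotation vector, rad) and "tvec" (3), from world to camera coordinates, as OpenCV has them. Camera axes: x right, y down, z forward; pixel columns grow to the right and rows downward; lengths in m; the calibration is good to about 2 mm. A picture is of the moment at which its call begins.
- order.sign_off(): hands the job in; it is judged then, once.
The state is a dict: "t": time; "q": joint angles; "qd": joint speeds; "tau": joint torques, N m; "tcp_pos": TCP position; "tool_rot": TCP orientation; "force": force on the tool from outside, world axes, zero at the start; "ft_torque": the same for the moment, N m; "finger_gap": opening from 0.0 (shut) to 1.0 (fully open); "gripper_force": force on a finger pad.
Only numpy, scipy, OpenCV 4.12 (cv2) and the standard library are available. Lean on these libraries where they do the work, as an engineer would, in place of code of your own. Each camera call takes 0.05 s, during which the arm holds its last target. There are 200 camera calls.

## Working session

There is one attempt and no reset: what is moved stays moved. The work goes in short steps, Python scripts to look and compute and a tool call to move; the robot and the scene stay as the last step left them, time stands still between calls to the robot, and variables do not carry over. Pictures are saved under pics/ and viewed, at most 10 in all, crops included, and the job is handed in when it is done.

Besides the shell and the picture viewer there is one more tool, called after "Emit:" as name([rows], argument=value, ...), one row to a line, values as JSON. move_arm: Moves the arm, as the interface text tells. Its arguments: {"type":"object","properties":{"rows":{"type":"array"},"squeeze":{"type":"number"}},"required":["rows"]}

```bash
mkdir -p pics; ls; cat > h.py <<'E'
import numpy as np, cv2
from scipy.spatial.transform import Rotation as R
from station import readout, imaging, order, manip
def snap(n):
    s=imaging.snapshot(n); h,w=s['z_map'].shape
    f=h/2/np.tan(np.radians(s['fovy'])/2)
    s['K']=np.array([[f,0,s['cx']],[0,f,s['cy']],[0,0,1.]]); s['d']=np.array([s['k1'],0,0,0,0.])
    s['Rm']=R.from_rotvec(np.ravel(s['rvec'])).as_matrix(); s['t']=np.ravel(s['tvec']); return s
def cloud(s):
    h,w=s['z_map'].shape; u,v=np.meshgrid(np.arange(w),np.arange(h))
    p=cv2.undistortPoints(np.stack([u,v],-1).reshape(-1,1,2).astype(float),s['K'],s['d']).reshape(h,w,2)
    z=s['z_map']; P=np.dstack([p*z[...,None],z]); X=(P-s['t'])@s['Rm']; X[z<=0]=np.nan; return X
def proj(s,P): return cv2.projectPoints(np.array(P,float).reshape(-1,1,3),np.ravel(s['rvec']),s['t'],s['K'],s['d'])[0].reshape(-1,2)
def ray(s,uv,z):
    p=cv2.undistortPoints(np.array(uv,float).reshape(-1,1,2),s['K'],s['d']).reshape(-1,2)
    d=np.c_[p,np.ones(len(p))]@s['Rm']; c=-s['Rm'].T@s['t']; return c+d*((z-c[2])/d[:,2])[:,None]
E
python3 - <<'E'
from h import *
print(readout.sense())
for n in('top','side'):
    s=snap(n); np.savez(n+'0.npz',X=cloud(s),img=s['img']); cv2.imwrite(f'pics/{n}0.png',cv2.resize(s['img'][...,::-1],(800,600),interpolation=cv2.INTER_CUBIC)); print(n,s['K'],-s['Rm'].T@s['t'])
E
```

```text
pics
{'t': 0.0, 'q': array([ 1.09848634e+00,  5.28464875e-01,  1.43391725e+00, -1.49982463e-05,
        1.18143899e+00, -1.78534514e-01]), 'qd': array([ 0.00114298,  0.00040422, -0.00044671, -0.0003174 , -0.00013191,
       -0.00109614]), 'tau': array([ 7.96012646e-04, -4.42349553e+01, -1.78026402e+01, -1.98533221e-04,
        8.37111671e-03,  1.59377987e-05]), 'tcp_pos': array([0.18066108, 0.59760792, 0.25532963]), 'tool_rot': array([ 1.46357181e-01,  9.89231183e-01, -1.05796690e-03, -3.49658305e-04]), 'force': array([-0.62194335, -0.39694651, -0.60890188]), 'ft_torque': array([-0.02242707,  0.03130993, -0.00789864]), 'gripper_force': 0.0, 'finger_gap': 0.9975023726956791}
top [[383.00111386   0.         253.59003674]
 [  0.         383.00111386 188.48988198]
 [  0.           0.           1.        ]] [ 0.41125732 -0.0612      1.02456711]
side [[403.78522045   0.         256.14677772]
 [  0.         403.78522045 196.63012118]
 [  0.           0.           1.        ]] [ 0.01283172 -0.90942153  0.77122086]
```

View pics/top0.png

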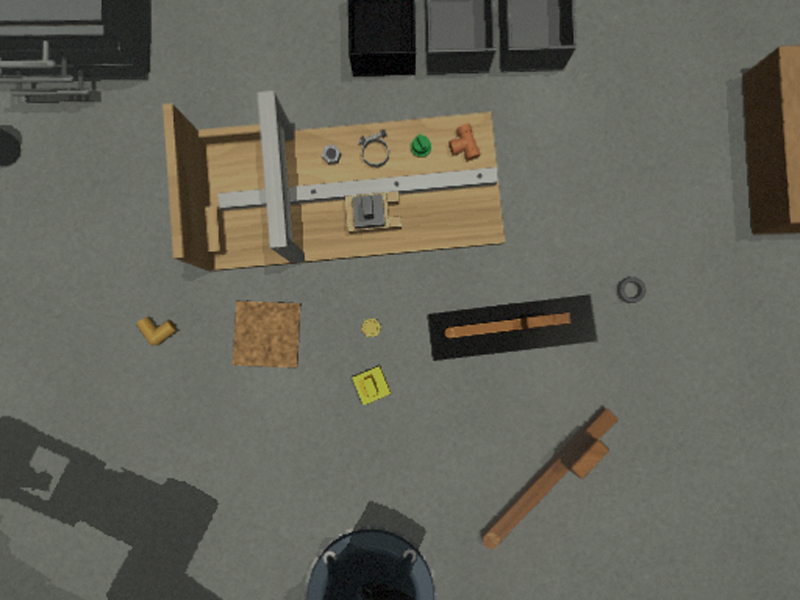

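View pics/side0.png

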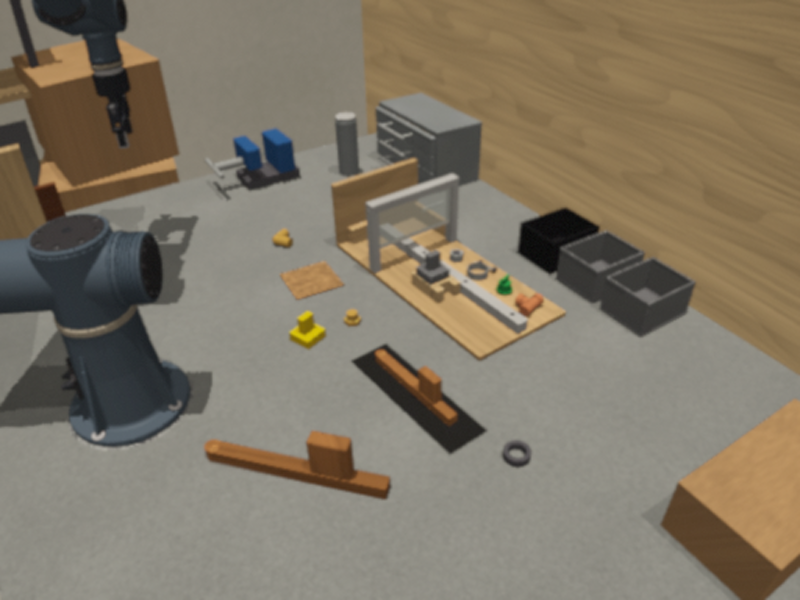

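The top view (800x600) shows two cover shapes. Grey at (368,208) on the sled is the one meant; yellow at (371,385) has the wrong colour. It also shows two sticks. The small one on the black mat, (447,332) to (570,319), fits 210 mm; the big one, (490,540) to (610,415), is too long and lies off the mat. The cork mat is at (267,334).

```bash
python3 - <<'E'
from h import *
D=np.load('top0.npz');X=D['X'];img=D['img']
S=np.load('side0.npz')['X']
def box(X,x0,x1,y0,y1,z0,z1):
    P=X.reshape(-1,3); m=(P[:,0]>x0)&(P[:,0]<x1)&(P[:,1]>y0)&(P[:,1]<y1)&(P[:,2]>z0)&(P[:,2]<z1); return P[m]
def rect(P):
    c,wh,a=cv2.minAreaRect((P[:,:2]*1000).astype(np.float32)); return np.round(c,1),np.round(wh,1),round(a,2),len(P),np.round(np.median(P[:,2])*1000,1)
def px(u,v): return X[int(v/1.5625),int(u/1.5625)]
for n,u,v in[('cover',368,200),('fin',523,323),('tip',450,332),('tail',567,319),('cork',267,334),('fence',440,182),('mat',440,350),('board',440,220),('bigtip',490,540),('bigtail',610,415),('fenceend',497,176),('sledr',398,224)]: print(n,np.round(px(u,v)*1000,1))
c=px(368,210); f=px(523,323)
for nm,Y in(('top',X),('side',S)):
    print(nm)
    print('knob',rect(box(Y,c[0]-.06,c[0]+.05,c[1]-.06,c[1]+.06,.088,.106)))
    print('covertop',rect(box(Y,c[0]-.06,c[0]+.05,c[1]-.06,c[1]+.06,.057,.066)))
    print('sledtop',rect(box(Y,c[0]-.06,c[0]+.04,c[1]-.08,c[1]+.08,.038,.046)))
    print('fin',rect(box(Y,f[0]-.06,f[0]+.06,f[1]-.13,f[1]+.16,.060,.08)))
    print('bar',rect(box(Y,f[0]-.06,f[0]+.06,f[1]-.13,f[1]+.16,.015,.027)))
hsv=cv2.cvtColor(img,cv2.COLOR_RGB2HSV)
# fence : gray, z 30-43
m=(abs(X[...,2]-.037)<.006)&(hsv[...,1]<50)&(X[...,0]>.5)&(X[...,0]<.8)&(abs(X[...,1])<.4); print('fence',rect(X[m]))
m=(abs(X[...,2]-.012)<.006)&(hsv[...,1]>60)&(X[...,0]>.45)&(X[...,0]<.85)&(X[...,1]<.5); print('board',rect(X[m]))
m=(hsv[...,1]>70)&(X[...,0]>.3)&(X[...,0]<.48)&(X[...,1]>.04)&(X[...,1]<.19)&(abs(X[...,2])<.012); print('cork',rect(X[m]))
m=(hsv[...,2]<40)&(X[...,0]>.28)&(X[...,0]<.48)&(X[...,1]>-.4)&(X[...,1]<-.1)&(abs(X[...,2])<.012); print('mat',rect(X[m]))
a=cv2.resize(img[115:160,210:265,::-1],None,fx=7,fy=7,interpolation=cv2.INTER_CUBIC)
b=cv2.resize(img[185:235,270:385,::-1],None,fx=5,fy=5,interpolation=cv2.INTER_CUBIC)
o=np.zeros((600,800,3),np.uint8);o[:a.shape[0],:a.shape[1]]=a;o[320:320+b.shape[0],:b.shape[1]]=b;cv2.imwrite('pics/crop0.png',o)
E
```

```text
cover [635.7 -11.6  96.2]
fin [ 439.8 -258.8   36.5]
tip [ 427.4 -141.6   21.4]
tail [ 443.8 -334.7   20.7]
cork [432.6 170.    7.2]
fence [ 678.9 -129.8   36.3]
mat [ 396.4 -123.5    4.3]
board [ 620.3 -129.6   11.9]
bigtip [  92.4 -193.3   24.9]
bigtail [ 286.4 -397.1   24.3]
fenceend [ 6.969e+02 -2.329e+02  2.000e-01]
sledr [608.2 -57.3  41.1]
top
knob (array([627.3, -10.5]), array([29.1, 15.5]), 4.5, 81, np.float64(97.0))
covertop (array([627.7, -10.4]), array([50.1, 49.6]), 3.57, 280, np.float64(61.2))
sledtop (array([629.6,   2.1]), array([ 60.6, 129.6]), 0.39, 287, np.float64(41.2))
fin (array([ 440.5, -279.9]), array([17.9, 42.9]), 5.82, 132, np.float64(69.8))
bar (array([ 435.9, -236.4]), array([ 17.8, 207.2]), 5.8, 404, np.float64(20.3))
side
knob (array([627.6, -13.5]), array([30.8, 18.1]), 6.42, 49, np.float64(95.4))
covertop (array([626.4, -11.5]), array([53.4, 52.6]), 3.05, 105, np.float64(60.9))
sledtop (array([628.2, -18.7]), array([57.9, 92.1]), 5.91, 119, np.float64(41.3))
fin (array([ 438.5, -283.1]), array([18.6, 43.5]), 2.93, 115, np.float64(68.8))
bar (array([ 434.8, -238. ]), array([ 20.1, 210.4]), 5.46, 352, np.float64(19.7))
fence (array([698.2,  14.6]), array([222.4, 458.4]), 17.59, 1609, np.float64(36.4))
board (array([ 622. , -171.9]), array([ 368.5, 1105. ]), 5.02, 11034, np.float64(11.4))
cork (array([427.9, 152.1]), array([104. ,  75.6]), 0.05, 1100, np.float64(3.4))
mat (array([ 433.2, -245.3]), array([ 79.9, 273.2]), 5.36, 1933, np.float64(2.4))
```

View pics/crop0.png

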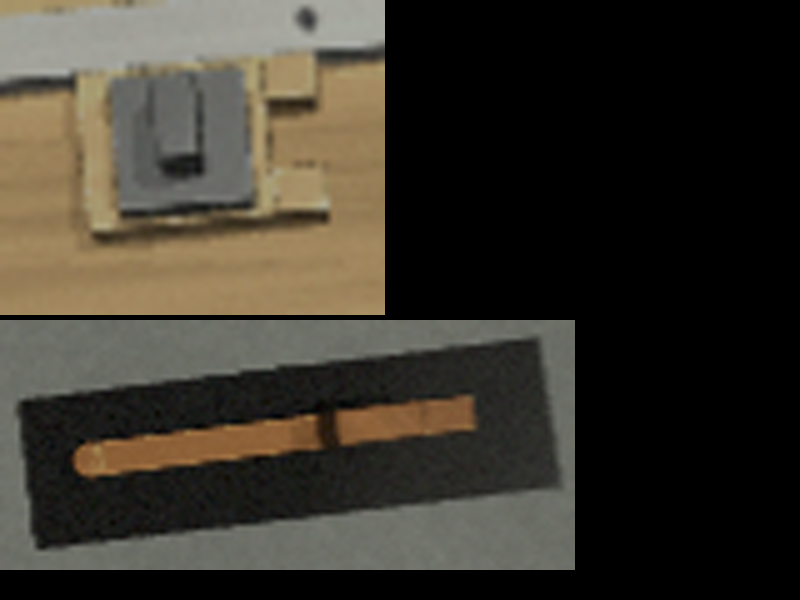

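The crop confirms both. The grey cover with its knob is at crop (180,125) on the sled, whose pocket opens to the right. The small stick, tip at left (85,458), is on the black mat. Next I refine the poses.

```bash
cat > fit.py <<'E'
from h import *
D=np.load('top0.npz');X=D['X'];img=D['img'].astype(int)
hsv=cv2.cvtColor(D['img'],cv2.COLOR_RGB2HSV)
def rect(P):
    c,wh,a=cv2.minAreaRect((P[:,:2]*1000).astype(np.float32)); return np.round(c,1),np.round(wh,1),round(a,2),len(P)
g=np.isfinite(X[...,2])
# fence
m=g&(abs(X[...,2]-.037)<.004)&(hsv[...,1]<45)&(hsv[...,2]>110)&(X[...,0]>.63)&(X[...,0]<.72)&(X[...,1]>-.25)&(X[...,1]<.09)
print('fence',rect(X[m]))
m2=g&(abs(X[...,2]-.012)<.004)&(hsv[...,1]>60)&(X[...,0]>.54)&(X[...,0]<.82)&(X[...,1]>-.26)&(X[...,1]<.08)
print('board',rect(X[m2]),X[m2][:,1].min())
m3=g&(abs(X[...,2]-.042)<.004)&(hsv[...,1]>50)&(X[...,0]>.58)&(X[...,0]<.68)&(X[...,1]>-.09)&(X[...,1]<.06)
print('sled',rect(X[m3]))
m4=g&(abs(X[...,2]-.004)<.006)&(img[...,0]-img[...,2]>35)&(X[...,0]>.33)&(X[...,0]<.53)&(X[...,1]>.05)&(X[...,1]<.26)
print('cork',rect(X[m4]))
# end panel/stop, door track
m5=g&(X[...,2]>.155)&(X[...,2]<.18)&(X[...,0]>.5)&(X[...,0]<.85)&(X[...,1]>0.05)&(X[...,1]<.4)
P=X[m5]; print('panel162',rect(P[P[:,2]<.1675])); print('track174',rect(P[P[:,2]>.169]))
E
python3 fit.py
```

```text
fence (array([677.6, -68.6]), array([ 25.2, 316.6]), 3.93, 1040)
board (array([681. , -71.9]), array([231.1, 319.7]), 3.94, 6753) -0.2383166247931176
sled (array([631.1, -16.8]), array([60.4, 89.9]), 4.21, 294)
cork (array([431.7, 171. ]), array([110.2, 109.5]), 86.3, 1680)
panel162 (array([662.1, 193.6]), array([231.2, 168.6]), 3.75, 802)
track174 (array([667.4, 121.6]), array([231.4,  24.6]), 3.77, 1091)
```

```bash
cat >> h.py <<'E'
def plan(x,y,z,yaw):
    """target TCP mm, world angle (deg) of tool y; prints turn about tool z, shift in tool axes"""
    s=readout.sense(); Q=R.from_quat(s['tool_rot']); p=s['tcp_pos']*1000
    yy=Q.as_matrix()[:,1]; cur=np.degrees(np.arctan2(yy[1],yy[0])); d=(yaw-cur+90)%180-90
    a=np.radians(cur+d); Y=np.array([np.cos(a),np.sin(a),0]); Z=np.array([0,0,-1.]); X=np.cross(Y,Z)
    rv=(Q.inv()*R.from_matrix(np.c_[X,Y,Z])).as_rotvec(degrees=True)
    print('t',round(s['t'],2),'tcp',p.round(1),'yaw',round(cur,2),'q',s['q'].round(2),'F',s['force'].round(1),'gap',round(s['finger_gap'],3),'gf',round(s['gripper_force'],1))
    print('turn',rv.round(2),'shift',Q.inv().apply(np.array([x,y,z])-p).round(1),'toolaxes x,y in world',Q.as_matrix()[:2,:2].T.round(3).tolist())
E
python3 -c "
from h import *
plan(627.5,-10.5,180,94)"
```

```text
t 0.1 tcp [180.7 597.7 255.4] yaw 73.16 q [ 1.1   0.53  1.43  0.    1.18 -0.18] F [ 0.7 -0.5 -0.5] gap 0.998 gf 0.0
turn [ -0.11  -0.04 -20.84] shift [-603.8 -452.6   76.1] toolaxes x,y in world [[-0.957, 0.29], [0.29, 0.957]]
```

Emit:
move_arm([
  [0, 0, -7, -30, -22, 0, 0],
  [0, 0, -14, -60, -45, 0, 0],
  [0, 0, -20.8, -92, -69, 0, 0],
  [0, 0, -20.8, -124, -93, 0, 0],
  [0, 0, -20.8, -156, -117, 0, 0],
  [0, 0, -20.8, -188, -141, 0, 0],
  [0, 0, -20.8, -220, -165, 0, 0],
  [0, 0, -20.8, -252, -189, 0, 0],
  [0, 0, -20.8, -284, -213, 0, 0],
  [0, 0, -20.8, -316, -237, 0, 0],
  [0, 0, -20.8, -348, -261, 0, 0],
  [0, 0, -20.8, -380, -285, 0, 0],
])

```text
t: 1.1
tcp_pos: [0.4627, 0.2136, 0.2561]
tool_rot: [-0.035, 0.999, 0.0, -0.0]
force: [1.0, 1.0, -0.8]
finger_gap: 0.996
gripper_force: 0.0
```

```bash
python3 -c "
from h import *
plan(627.5,-10.5,180,94)"
```

```text
t 1.1 tcp [462.7 213.6 256.1] yaw 93.96 q [ 0.21  0.37  1.72  0.    1.05 -1.43] F [ 1.   1.  -0.8] gap 0.996 gf 0.0
turn [ 0.   -0.04 -0.04] shift [-149.  -234.9   76. ] toolaxes x,y in world [[-0.998, -0.069], [-0.069, 0.998]]
```

Emit:
move_arm([
  [0, 0, 0, -19, -30, 0, 0],
  [0, 0, 0, -38, -60, 0, 0],
  [0, 0, 0, -58, -92, 0, 0],
  [0, 0, 0, -78, -124, 0, 0],
  [0, 0, 0, -98, -155, 5, 0],
  [0, 0, 0, -116, -184, 15, 0],
  [0, 0, 0, -132, -209, 30, 0],
  [0, 0, 0, -144, -227, 50, 0],
  [0, 0, 0, -149, -235, 72, 0],
  [0, 0, 0, -149, -235, 95, 0],
  [0, 0, 0, -149, -235, 112, 0.2],
  [0, 0, 0, -149, -235, 118, 0.4],
])

```text
t: 2.1
tcp_pos: [0.6249, -0.0089, 0.1347]
tool_rot: [-0.034, 0.999, 0.001, -0.003]
force: [-1.0, -0.2, 0.1]
finger_gap: 0.746
gripper_force: 0.0
```

```bash
python3 - <<'E'
from h import *
plan(627.5,-10.5,93,94)
s=snap('side'); cv2.imwrite('pics/side1.png',cv2.resize(s['img'][100:250,200:400,::-1],(800,600),interpolation=cv2.INTER_CUBIC))
E
```

```text
t 2.1 tcp [624.9  -8.9 134.7] yaw 93.92 q [-0.19  0.68  1.53 -0.    0.94 -1.83] F [-1.  -0.2  0.1] gap 0.746 gf 0.0
turn [ 0.1  -0.38 -0.08] shift [-2.8 -1.9 41.7] toolaxes x,y in world [[-0.998, -0.068], [-0.068, 0.998]]
```

View pics/side1.png

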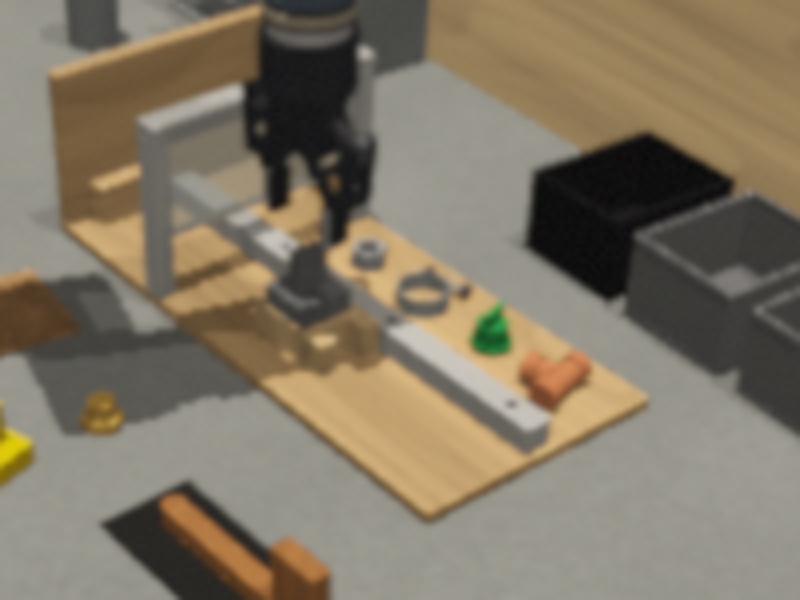

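The gripper hangs above the knob at (305,255), with a finger to each side along the lane. I descend and grip.

Emit:
move_arm([
  [0, 0, 0, 0, 0, 10, 0.4],
  [0, 0, 0, 0, 0, 22, 0.4],
  [0, 0, 0, 0, 0, 34, 0.4],
  [0, 0, 0, 0, 0, 42, 0.4],
  [0, 0, 0, 0, 0, 45, 0.4],
  [0, 0, 0, 0, 0, 45, 0.5],
  [0, 0, 0, 0, 0, 45, 0.6],
  [0, 0, 0, 0, 0, 45, 0.7],
  [0, 0, 0, 0, 0, 45, 0.8],
  [0, 0, 0, 0, 0, 45, 0.9],
  [0, 0, 0, 0, 0, 45, 0.95],
  [0, 0, 0, 0, 0, 45, 1],
], squeeze=30)

```text
t: 3.15
tcp_pos: [0.6276, -0.0089, 0.0941]
tool_rot: [-0.035, 0.999, -0.0, 0.001]
force: [0.3, -0.2, 3.2]
finger_gap: 0.184
gripper_force: 32.3
```

```bash
python3 -c "
from h import *
plan(627.5,-10.5,180,94)"
```

```text
t 3.15 tcp [627.6  -8.9  94.1] yaw 93.96 q [-0.19  0.74  1.55 -0.    0.85 -1.83] F [ 0.3 -0.2  3.2] gap 0.184 gf 32.3
turn [-0.02  0.09 -0.04] shift [  0.1  -1.6 -85.9] toolaxes x,y in world [[-0.998, -0.069], [-0.069, 0.998]]
```

Emit:
move_arm([
  [0, 0, 0, 0, 0, -4, 1],
  [0, 0, 0, 0, 0, -12, 1],
  [0, 0, 0, 0, 0, -24, 1],
  [0, 0, 0, 0, 0, -40, 1],
  [0, 0, 0, 0, 0, -58, 1],
  [0, 0, 0, 8, 0, -76, 1],
  [0, 0, 0, 24, 4, -90, 1],
  [0, 0, 0, 46, 14, -98, 1],
  [0, 0, 0, 70, 28, -100, 1],
  [0, 0, 0, 95, 46, -100, 1],
  [0, 0, 0, 119, 66, -100, 1],
  [0, 0, 0, 140, 88, -100, 1],
])

```text
t: 4.15
tcp_pos: [0.4797, 0.0697, 0.1945]
tool_rot: [-0.034, 0.999, -0.0, 0.0]
force: [0.1, 0.5, 0.7]
finger_gap: 0.182
gripper_force: 31.8
```

Emit:
move_arm([
  [0, 0, 0, 14, 22, 0, 1],
  [0, 0, 0, 24, 44, 0, 1],
  [0, 0, 0, 31, 65, 0, 1],
  [0, 0, 0, 36, 82, 4, 1],
  [0, 0, 0, 40, 94, 14, 1],
  [0, 0, 0, 42, 102, 30, 1],
  [0, 0, 0, 43, 106, 50, 1],
  [0, 0, 0, 43, 107, 70, 1],
  [0, 0, 0, 43, 107, 88, 1],
  [0, 0, 0, 43, 107, 102, 1],
  [0, 0, 0, 43, 107, 112, 1],
  [0, 0, 0, 43, 107, 120, 1],
])

```text
t: 5.15
tcp_pos: [0.4313, 0.1732, 0.0732]
tool_rot: [-0.035, 0.999, 0.0, 0.0]
force: [-0.4, 0.2, -0.7]
finger_gap: 0.185
gripper_force: 31.7
```

```bash
python3 - <<'E'
from h import *
plan(431.7,172.5,56,94)
s=snap('side'); cv2.imwrite('pics/side2.png',cv2.resize(s['img'][100:250,130:330,::-1],(800,600),interpolation=cv2.INTER_CUBIC))
E
```

```text
t 5.15 tcp [431.3 173.2  73.2] yaw 93.98 q [ 0.14  0.65  1.97  0.    0.52 -1.5 ] F [-0.4  0.2 -0.7] gap 0.185 gf 31.7
turn [ 0.    0.03 -0.02] shift [-0.3 -0.8 17.2] toolaxes x,y in world [[-0.998, -0.069], [-0.069, 0.998]]
```

View pics/side2.png

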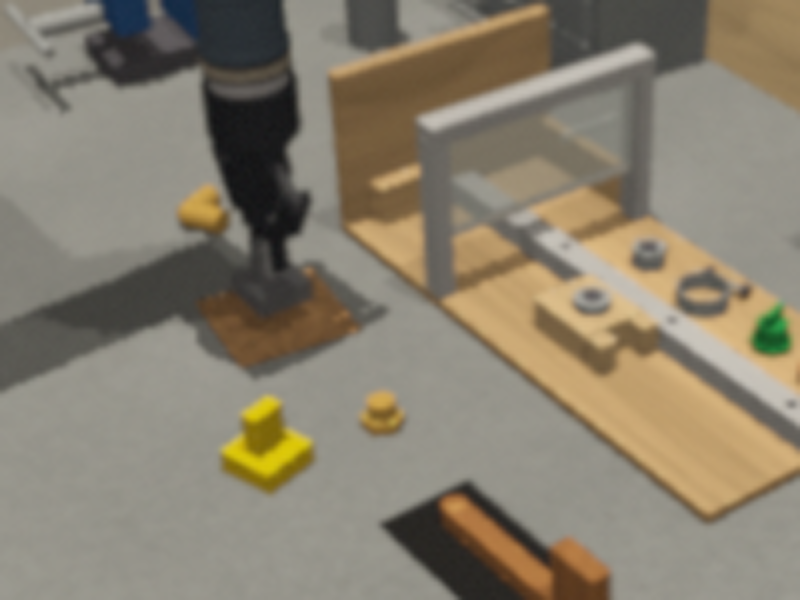

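The cover hangs level over the middle of the cork, at (270,290). I lower it, release and lift away.

Emit:
move_arm([
  [0, 0, 0, 0, 0, 5, 1],
  [0, 0, 0, 0, 0, 9, 1],
  [0, 0, 0, 0, 0, 12, 1],
  [0, 0, 0, 0, 0, 14, 1],
  [0, 0, 0, 0, 0, 16, 1],
  [0, 0, 0, 0, 0, 17, 1],
  [0, 0, 0, 0, 0, 17.5, 1],
  [0, 0, 0, 0, 0, 17.5, 1],
  [0, 0, 0, 0, 0, 17.5, 1],
])

```text
t: 5.95
tcp_pos: [0.431, 0.1731, 0.056]
tool_rot: [-0.035, 0.999, 0.0, 0.0]
force: [-0.7, -0.3, 0.9]
finger_gap: 0.182
gripper_force: 32.0
```

Emit:
move_arm([
  [0, 0, 0, 0, 0, 0, 0.75],
  [0, 0, 0, 0, 0, 0, 0.6],
  [0, 0, 0, 0, 0, -1, 0.45],
  [0, 0, 0, 0, 0, -2, 0.35],
  [0, 0, 0, 0, 0, -8, 0.3],
  [0, 0, 0, 0, 0, -20, 0.3],
  [0, 0, 0, 0, 0, -40, 0.3],
  [0, 0, 0, 0, 0, -65, 0.2],
  [0, 0, 0, 0, 0, -90, 0.1],
  [0, 0, 0, 0, 0, -115, 0],
  [0, 0, 0, 0, 0, -130, 0],
  [0, 0, 0, 0, 0, -140, 0],
])

```text
t: 6.95
tcp_pos: [0.4316, 0.1733, 0.1983]
tool_rot: [-0.035, 0.999, 0.0, 0.002]
force: [-0.4, -0.3, 0.1]
finger_gap: 0.997
gripper_force: 0.0
```

```bash
python3 - <<'E'
from h import *
plan(440,-281,160,5.5)
s=snap('side'); X=cloud(s); P=X.reshape(-1,3)
m=(abs(P[:,0]-.432)<.06)&(abs(P[:,1]-.171)<.06)&(P[:,2]>.018)&(P[:,2]<.07)
print(cv2.minAreaRect((P[m][:,:2]*1000).astype(np.float32)),P[m][:,2].max())
E
```

```text
t 6.95 tcp [431.6 173.3 198.3] yaw 93.98 q [ 0.14  0.41  1.89  0.    0.85 -1.5 ] F [-0.4 -0.3  0.1] gap 0.997 gf 0.0
turn [ 0.18  0.16 88.48] shift [  23.3 -453.8   38.1] toolaxes x,y in world [[-0.998, -0.069], [-0.069, 0.998]]
((429.7173767089844, 172.73812866210938), (51.21686553955078, 56.144935607910156), 3.1591572761535645) 0.06169207647767879
```

The cover stands upright on the cork at (430,173), top at about 61 mm. Next, the stick.

Emit:
move_arm([
  [0, 0, 7, 1, -20, 0, 0],
  [0, 0, 14, 3, -50, 0, 0],
  [0, 0, 21, 5, -85, 0, 0],
  [0, 0, 28, 7, -120, 0, 0],
  [0, 0, 35, 9, -155, 0, 0],
  [0, 0, 42, 11, -190, 0, 0],
  [0, 0, 49, 13, -225, 0, 0],
  [0, 0, 56, 15, -260, 0, 0],
  [0, 0, 63, 17, -295, 0, 0],
  [0, 0, 70, 19, -330, 0, 0],
  [0, 0, 77, 21, -365, 0, 0],
  [0, 0, 84, 22, -400, 0, 0],
])

```text
t: 8.0
tcp_pos: [0.4358, -0.2289, 0.1955]
tool_rot: [0.646, 0.764, 0.0, -0.001]
force: [0.6, -0.7, 0.2]
finger_gap: 1.003
gripper_force: 0.0
```

```bash
python3 -c "
from h import *
plan(440.4,-280.5,110,5.7)"
```

```text
t 8.0 tcp [ 435.8 -228.9  195.5] yaw 9.59 q [-0.71  0.44  1.82  0.    0.88 -0.88] F [ 0.6 -0.7  0.2] gap 1.003 gf 0.0
turn [-0.04 -0.05  3.89] shift [-51.8  -4.   85.5] toolaxes x,y in world [[-0.167, 0.986], [0.986, 0.167]]
```

Emit:
move_arm([
  [0, 0, 3.9, -20, -2, 5, 0],
  [0, 0, 3.9, -40, -3, 18, 0],
  [0, 0, 3.9, -51, -4, 38, 0],
  [0, 0, 3.9, -52, -4, 60, 0],
  [0, 0, 3.9, -52, -4, 75, 0],
  [0, 0, 3.9, -52, -4, 84, 0.3],
  [0, 0, 3.9, -52, -4, 86, 0.3],
  [0, 0, 3.9, -52, -4, 86, 0.3],
])

```text
t: 8.67
tcp_pos: [0.4415, -0.2789, 0.1093]
tool_rot: [0.669, 0.744, 0.0, -0.001]
force: [-0.1, -0.2, 0.4]
finger_gap: 0.701
gripper_force: 0.0
```

```bash
python3 - <<'E'
from h import *
plan(440.4,-280.5,57,5.7)
s=snap('side'); cv2.imwrite('pics/side3.png',cv2.resize(s['img'][190:310,200:360,::-1],(800,600),interpolation=cv2.INTER_CUBIC))
E
```

```text
t 8.67 tcp [ 441.5 -278.9  109.3] yaw 6.08 q [-0.78  0.62  1.81 -0.    0.71 -0.88] F [-0.1 -0.2  0.4] gap 0.701 gf 0.0
turn [-0.06 -0.07  0.38] shift [-1.6 -1.2 52.3] toolaxes x,y in world [[-0.106, 0.994], [0.994, 0.106]]
```

View pics/side3.png

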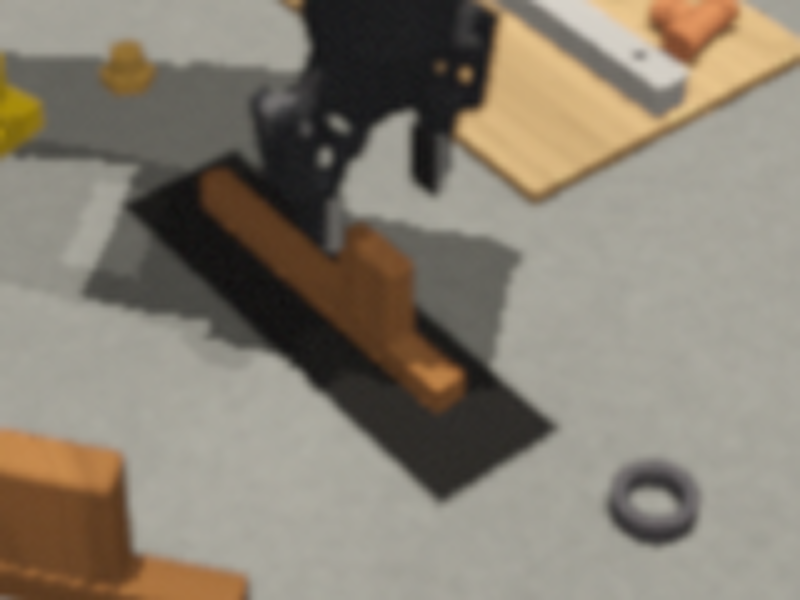

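The fingers straddle the fin, whose top is at (378,240). I descend and grip it.

Emit:
move_arm([
  [0, 0, 0.3, -1, -1, 12, 0.3],
  [0, 0, 0.3, -1, -1, 26, 0.3],
  [0, 0, 0.3, -1, -1, 40, 0.3],
  [0, 0, 0.3, -1, -1, 49, 0.3],
  [0, 0, 0.3, -1, -1, 52, 0.3],
  [0, 0, 0.3, -1, -1, 52, 0.5],
  [0, 0, 0.3, -1, -1, 52, 0.7],
  [0, 0, 0.3, -1, -1, 52, 0.8],
  [0, 0, 0.3, -1, -1, 52, 0.9],
  [0, 0, 0.3, -1, -1, 52, 1],
  [0, 0, 0.3, -1, -1, 52, 1],
  [0, 0, 0.3, -1, -1, 52, 1],
], squeeze=60)

```text
t: 9.72
tcp_pos: [0.4412, -0.2808, 0.0585]
tool_rot: [0.671, 0.742, -0.0, 0.001]
force: [-0.2, 1.2, 5.1]
finger_gap: 0.204
gripper_force: 61.2
```

```bash
python3 -c "
from h import *
plan(440.4,-280.5,157,5.7)"
```

```text
t 9.72 tcp [ 441.2 -280.8   58.5] yaw 5.77 q [-0.78  0.71  1.83  0.    0.59 -0.88] F [-0.2  1.2  5.1] gap 0.204 gf 61.2
turn [0.05 0.06 0.07] shift [  0.3  -0.7 -98.5] toolaxes x,y in world [[-0.1, 0.995], [0.995, 0.1]]
```

Emit:
move_arm([
  [0, 0, 0, 0, 0, -3, 1],
  [0, 0, 0, 0, 0, -9, 1],
  [0, 0, 0, 0, 0, -18, 1],
  [0, 0, 0, 0, 0, -30, 1],
  [0, 0, 0, 0, 0, -44, 1],
  [0, 0, 0, 0, 0, -57, 1],
  [0, 0, 0, 0, 0, -66, 1],
  [0, 0, 0, 0, 0, -70, 1],
  [0, 0, 0, 0, 0, -70, 1],
])

```text
t: 10.47
tcp_pos: [0.4413, -0.2808, 0.129]
tool_rot: [0.671, 0.742, -0.0, 0.001]
force: [0.0, 0.6, -1.6]
finger_gap: 0.204
gripper_force: 60.5
```

```bash
python3 -c "
from h import *
plan(644.4,-225.8,128,3.93)"
```

```text
t 10.47 tcp [ 441.3 -280.8  129. ] yaw 5.77 q [-0.78  0.59  1.8  -0.    0.75 -0.88] F [ 0.   0.6 -1.6] gap 0.204 gf 60.5
turn [0.08 0.1  1.84] shift [ 34.3 207.6   1.2] toolaxes x,y in world [[-0.101, 0.995], [0.995, 0.101]]
```

Emit:
move_arm([
  [0, 0, 0, 1, 6, 0, 1],
  [0, 0, 0, 3, 20, 0, 1],
  [0, 0, 0.5, 7, 42, 0, 1],
  [0, 0, 1, 11, 66, 0, 1],
  [0, 0, 1.5, 15, 91, 0, 1],
  [0, 0, 1.8, 19, 116, 0, 1],
  [0, 0, 1.8, 23, 141, 0, 1],
  [0, 0, 1.8, 27, 166, 0, 1],
  [0, 0, 1.8, 31, 187, 0, 1],
  [0, 0, 1.8, 33, 201, 0, 1],
  [0, 0, 1.8, 34, 207, 0, 1],
  [0, 0, 1.8, 34.3, 207.6, 0, 1],
])

```text
t: 11.47
tcp_pos: [0.6455, -0.2242, 0.1266]
tool_rot: [0.682, 0.732, 0.0, -0.0]
force: [0.9, 0.6, -1.8]
finger_gap: 0.208
gripper_force: 60.5
```

```bash
cat > look.py <<'E'
from h import *
import sys
OR=np.array([626.4,-11.5]); ang=np.radians(3.93); ex=np.array([np.cos(ang),np.sin(ang)]); ey=np.array([-ex[1],ex[0]])
def rect(P):
    c,wh,a=cv2.minAreaRect((P[:,:2]*1000).astype(np.float32)); c=np.array(c)-OR; return 'shelf xy',np.round([c@ex,c@ey],1),np.round(wh,1),round(a,2),len(P)
def shelf(X): d=X[...,:2]*1000-OR; return np.dstack([d@ex,d@ey,X[...,2]*1000])
p=readout.sense()['tcp_pos']*1000; d=p[:2]-OR; print('TCP shelf',(d@ex).round(1),(d@ey).round(1),p[2].round(1))
E
cat > look1.py <<'E'
from look import *
for n in('top','side'):
    s=snap(n); X=cloud(s); Q=shelf(X); hsv=cv2.cvtColor(s['img'],cv2.COLOR_RGB2HSV)
    t=d@ey
    m=(abs(Q[...,0]-d@ex)<25)&(Q[...,1]>t+40)&(Q[...,1]<t+155)&(Q[...,2]>p[2]-50)&(Q[...,2]<p[2]-20)
    P=Q[m]; 
    if len(P)>10:
        print(n,'bar n',len(P),'y max',P[:,1].max().round(1))
        for a in(50,80,110,130):
            w=P[(P[:,1]>t+a)&(P[:,1]<t+a+15)]
            if len(w): print(a,'xmean',w[:,0].mean().round(1),w[:,0].min().round(1),w[:,0].max().round(1),'ztop',np.percentile(w[:,2],80).round(1))
    m3=(abs(Q[...,2]-42)<4)&(hsv[...,1]>50)&(Q[...,0]>-35)&(Q[...,0]<36)&(Q[...,1]>-55)&(Q[...,1]<50)
    print(n,'sled',rect(X[m3]))
cv2.imwrite(sys.argv[1],cv2.resize(s['img'][120:270,220:420,::-1],(800,600),interpolation=cv2.INTER_CUBIC))
E
python3 look1.py pics/side4.png; python3 -c "
from h import *
plan(644.4,-225.8,70.5,3.93)"
```

```text
TCP shelf 4.5 -213.5 126.6
top bar n 180 y max -64.4
80 xmean 9.8 4.6 12.7 ztop 89.1
110 xmean 3.2 -5.2 13.0 ztop 90.2
130 xmean 3.0 -5.1 12.5 ztop 89.4
top sled ('shelf xy', array([ 27.5, -28.1]), array([16.2, 41.8]), 0.28, 74)
side bar n 198 y max -65.9
50 xmean 0.7 -7.6 11.2 ztop 88.6
80 xmean 0.8 -6.1 11.0 ztop 89.0
110 xmean -0.5 -7.7 10.7 ztop 88.1
130 xmean -0.3 -5.9 10.6 ztop 89.0
side sled ('shelf xy', array([ 2.1, -6.3]), array([61. , 92.2]), 4.19, 202)
t 11.57 tcp [ 643.4 -224.8  126.8] yaw 4.0 q [-0.5   0.75  1.38 -0.    1.01 -0.57] F [ 0.4  0.7 -1.8] gap 0.204 gf 60.5
turn [-0.12 -0.06  0.07] shift [-1.1  1.  56.3] toolaxes x,y in world [[-0.07, 0.998], [0.998, 0.07]]
```

View pics/side4.png

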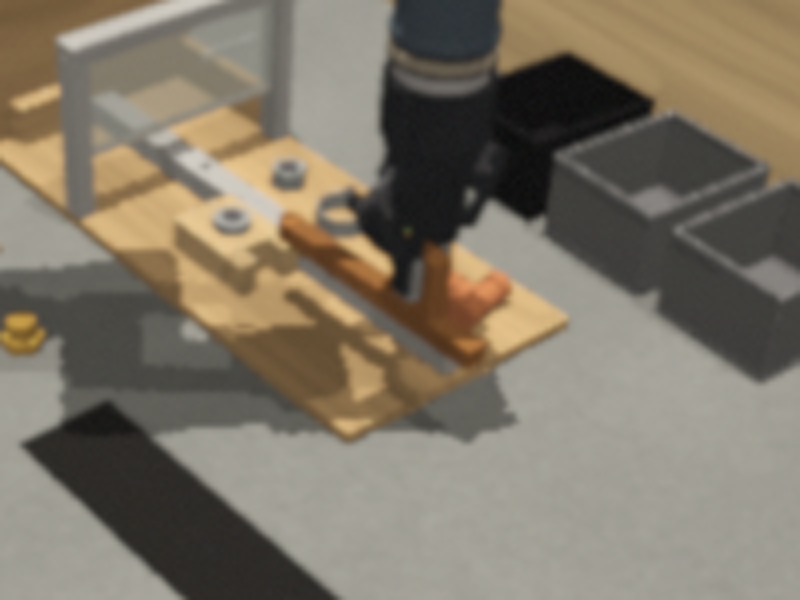

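The stick is level and lined up with the pocket: tip at (290,222), pocket at (265,262), with the difference in the picture due to height. I lower it and start the insertion.

Emit:
move_arm([
  [0, 0, 0, -1, 0, 8, 1],
  [0, 0, 0, -1, 0, 18, 1],
  [0, 0, 0, -1, 0, 30, 1],
  [0, 0, 0, -1, 0, 41, 1],
  [0, 0, 0, -1, 0, 49, 1],
  [0, 0, 0, -1, 0, 54, 1],
  [0, 0, 0, -1, 0, 56, 1],
  [0, 0, 0, 2, 0, 56, 1],
  [0, 0, 0, 7, 0, 56, 1],
  [0, 0, 0, 13, 0, 56, 1],
  [0, 0, 0, 19, 0, 56, 1],
  [0, 0, 0, 23, 0, 56, 1],
])

```text
t: 12.57
tcp_pos: [0.6425, -0.2013, 0.0724]
tool_rot: [0.682, 0.731, 0.0, 0.0]
force: [-0.9, -0.3, -1.1]
finger_gap: 0.206
gripper_force: 60.5
```

```bash
python3 look1.py pics/side5.png; python3 -c "
from h import *
plan(644.4,-225.8,70.5,3.93)"
```

```text
TCP shelf 3.1 -190.5 72.4
top sled ('shelf xy', array([-624.1,   54.4]), array([0., 0.]), 0.0, 0)
side bar n 241 y max -36.7
50 xmean -0.4 -7.3 12.3 ztop 34.9
80 xmean -0.3 -8.0 11.2 ztop 34.2
110 xmean -1.1 -8.4 12.2 ztop 34.3
130 xmean 1.5 -20.8 27.3 ztop 37.5
side sled ('shelf xy', array([ 1.8, -6.2]), array([61.5, 94.1]), 4.95, 209)
t 12.67 tcp [ 642.3 -201.2   72.2] yaw 4.05 q [-0.47  0.82  1.43  0.    0.9  -0.54] F [-0.1 -0.3 -1.1] gap 0.204 gf 60.5
turn [-0.01 -0.01  0.12] shift [-24.7   0.3   1.7] toolaxes x,y in world [[-0.071, 0.998], [0.998, 0.071]]
```

View pics/side5.png

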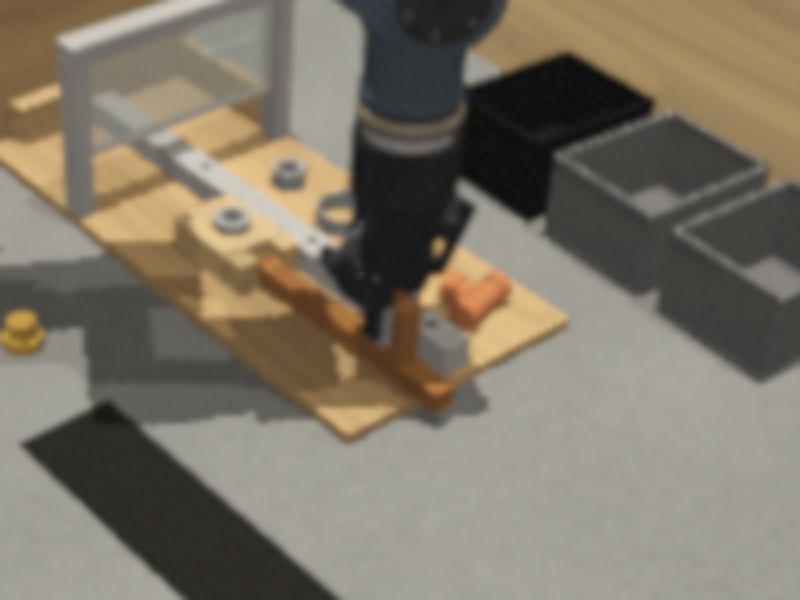

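The tip is inside the pocket at (265,262). Now the feed starts slowly, drifting slightly toward the fence.

Emit:
move_arm([
  [0, 0, 0, 2, 0, 0, 1],
  [0, 0, 0, 4.5, 0, 0, 1],
  [0, 0, 0, 7, 0, 0, 1],
  [0, 0, 0, 9, 0, 0, 1],
  [0, 0, 0, 11, 0, 0, 1],
  [0, 0, 0, 14, 0.3, 0, 1],
  [0, 0, 0, 18, 0.6, 0, 1],
  [0, 0, 0, 22, 0.9, 0, 1],
  [0, 0, 0, 26, 1.2, 0, 1],
  [0, 0, 0, 30, 1.5, 0, 1],
  [0, 0, 0, 34, 1.8, 0, 1],
  [0, 0, 0, 38, 2, 0, 1],
])

```text
t: 13.67
tcp_pos: [0.6415, -0.164, 0.0717]
tool_rot: [0.682, 0.731, -0.0, -0.0]
force: [-1.1, -2.5, -0.9]
finger_gap: 0.203
gripper_force: 60.6
```

```bash
cat > look2.py <<'E'
from look import *
t=d@ey+150
s=readout.sense(); print('F shelf',np.round([s['force'][:2]@ex,s['force'][:2]@ey],1),s['force'][2].round(1),'tau',s['ft_torque'].round(2),'tip y',t.round(1),'gap',s['finger_gap'].round(3))
for n in('top','side'):
    s=snap(n);X=cloud(s);Q=shelf(X);hsv=cv2.cvtColor(s['img'],cv2.COLOR_RGB2HSV)
    m=(abs(Q[...,2]-42)<3.5)&(Q[...,0]>-40)&(Q[...,0]<34.5)&(Q[...,1]>t-25)&(Q[...,1]<t+80)&(hsv[...,1]>50)
    print(n,rect(X[m]) if m.sum()>5 else 'none')
    b=(abs(Q[...,2]-30)<7)&(Q[...,0]>-30)&(Q[...,0]<30)&(Q[...,1]>t-100)&(Q[...,1]<t-25)
    if b.sum()>5: print(' bar x',Q[b][:,0].min().round(1),Q[b][:,0].max().round(1))
    f=(abs(Q[...,2]-37)<3)&(hsv[...,1]<45)&(Q[...,0]>25)&(Q[...,0]<70)&(Q[...,1]>-200)&(Q[...,1]<110)
    print(' fence',rect(X[f]))
    np.save('Q_'+n,np.dstack([Q,hsv]))
E
python3 look2.py
```

```text
TCP shelf 4.6 -153.2 71.7Traceback (most recent call last):
  File "look2.py", line 3, in <module>
    s=readout.sense(); print('F shelf',np.round([s['force'][:2]@ex,s['force'][:2]@ey],1),s['force'][2].round(1),'tau',s['ft_torque'].round(2),'tip y',t.round(1),'gap',s['finger_gap'].round(3))
                                                                                                                                                                       ^^^^^^^^^^^^^^^^^^^^^
AttributeError: 'float' object has no attribute 'round'
```

```bash
sed -i "s/s\['finger_gap'\].round(3)/s['finger_gap']/" look2.py; python3 look2.py
```

```text
TCP shelf 4.6 -153.2 71.7
F shelf [-1.3 -2.4] -0.9 tau [-0.48  0.27  0.17] tip y -3.2 gap 0.203391254146053
top none
 fence ('shelf xy', array([ 47.2, -17.1]), array([ 25.3, 100.1]), 2.77, 200)
side ('shelf xy', array([ 3.2, 19.8]), array([61.8, 92.3]), 5.28, 200)
 bar x -8.2 14.8
 fence ('shelf xy', array([ 44.5, -45. ]), array([ 26.1, 309.8]), 3.87, 193)
```

Emit:
move_arm([
  [0, 0, 0, 4, 0.1, 0, 1],
  [0, 0, 0, 8, 0.1, 0, 1],
  [0, 0, 0, 12, 0.2, 0, 1],
  [0, 0, 0, 16, 0.2, 0, 1],
  [0, 0, 0, 20, 0.3, 0, 1],
  [0, 0, 0, 24, 0.3, 0, 1],
  [0, 0, 0, 28, 0.4, 0, 1],
  [0, 0, 0, 32, 0.4, 0, 1],
  [0, 0, 0, 36, 0.5, 0, 1],
  [0, 0, 0, 40, 0.5, 0, 1],
  [0, 0, 0, 44, 0.6, 0, 1],
  [0, 0, 0, 48, 0.6, 0, 1],
])

```text
t: 14.77
tcp_pos: [0.6389, -0.1162, 0.0718]
tool_rot: [0.682, 0.731, -0.0, -0.0]
force: [-1.9, -2.8, 0.2]
finger_gap: 0.204
gripper_force: 60.6
```

```bash
cat >> look2.py <<'E'
q=np.load('Q_side.npy'); m=(abs(q[...,2]-42)<3.5)&(q[...,4]>50)&(q[...,0]>-45)&(q[...,1]>t-25)&(q[...,1]<t+75)&(q[...,0]<34)
P=q[m]; # robot-side edge of the sled top vs y
b=[(y,P[(P[:,1]>y)&(P[:,1]<y+8)][:,0].min()) for y in np.arange(t-18,t+60,8) if ((P[:,1]>y)&(P[:,1]<y+8)).sum()>2]
print('outer edge',np.round(b,1).tolist(),'slope deg',np.degrees(np.polyfit(*np.array(b).T,1)[0]).round(2))
E
python3 look2.py
```

```text
TCP shelf 5.2 -105.3 71.8
F shelf [-2.1 -2.6] 0.2 tau [-0.4   0.16  0.15] tip y 44.7 gap 0.20353570227721487
top ('shelf xy', array([26.6, 54.9]), array([59.8, 13.8]), 85.82, 51)
 fence ('shelf xy', array([ 47.5, -44.8]), array([ 25. , 308.9]), 3.99, 264)
side ('shelf xy', array([ 2.7, 69.1]), array([60.1, 91.8]), 2.41, 182)
 bar x -5.2 15.0
 fence ('shelf xy', array([ 44.7, -45. ]), array([ 26.4, 309.8]), 3.35, 199)
outer edge [[26.7, -26.1], [34.7, -25.2], [42.7, -25.4], [50.7, -26.7], [58.7, -27.4], [66.7, -25.2], [74.7, -26.7], [82.7, -25.5], [90.7, -24.7], [98.7, -20.7]] slope deg 2.29
```

Emit:
move_arm([
  [0, 0, 0, 4, 0, 0, 1],
  [0, 0, 0, 8, 0.1, 0, 1],
  [0, 0, 0, 12, 0.1, 0, 1],
  [0, 0, 0, 16, 0.1, 0, 1],
  [0, 0, 0, 20, 0.2, 0, 1],
  [0, 0, 0, 24, 0.2, 0, 1],
  [0, 0, 0, 28, 0.2, 0, 1],
  [0, 0, 0, 32, 0.3, 0, 1],
  [0, 0, 0, 36, 0.3, 0, 1],
  [0, 0, 0, 40, 0.3, 0, 1],
  [0, 0, 0, 44, 0.4, 0, 1],
  [0, 0, 0, 48, 0.4, 0, 1],
])

```text
t: 15.87
tcp_pos: [0.636, -0.0682, 0.0718]
tool_rot: [0.682, 0.731, -0.0, -0.0]
force: [-0.3, -2.9, 0.0]
finger_gap: 0.201
gripper_force: 60.6
```

```bash
python3 look2.py
```

```text
TCP shelf 5.7 -57.3 71.8
F shelf [-0.5 -2.8] 0.0 tau [-0.44  0.15  0.14] tip y 92.7 gap 0.20148120416199727
top ('shelf xy', array([ 28.2, 106.7]), array([11.8, 45.4]), 3.79, 32)
 fence ('shelf xy', array([ 46.9, -45. ]), array([ 25.2, 309.4]), 4.0, 274)
side ('shelf xy', array([  2.5, 114.1]), array([61. , 87.2]), 4.43, 152)
 bar x -5.4 15.4
 fence ('shelf xy', array([ 47. , -45.6]), array([ 25.5, 308.6]), 2.93, 229)
outer edge [[74.7, -24.9], [82.7, -22.7], [90.7, -24.6], [98.7, -25.5], [106.7, -23.5], [114.7, -25.1], [122.7, -28.1], [130.7, -25.9], [138.7, -25.2], [146.7, -25.4]] slope deg -1.63
```

Emit:
move_arm([
  [0, 0, 0, 4, 0.1, 0, 1],
  [0, 0, 0, 8, 0.3, 0, 1],
  [0, 0, 0, 12, 0.4, 0, 1],
  [0, 0, 0, 16, 0.5, 0, 1],
  [0, 0, 0, 20, 0.6, 0, 1],
  [0, 0, 0, 24, 0.6, 0, 1],
  [0, 0, 0, 28, 0.7, 0, 1],
  [0, 0, 0, 32, 0.7, 0, 1],
  [0, 0, 0, 36, 0.8, 0, 1],
  [0, 0, 0, 40, 0.9, 0, 1],
  [0, 0, 0, 44, 0.9, 0, 1],
  [0, 0, 0, 48, 1, 0, 1],
])

```text
t: 16.97
tcp_pos: [0.6336, -0.0202, 0.0717]
tool_rot: [0.682, 0.731, -0.0, -0.0]
force: [-1.5, -2.8, -1.0]
finger_gap: 0.201
gripper_force: 60.6
```

```bash
python3 look2.py
```

```text
TCP shelf 6.6 -9.2 71.7
F shelf [-1.7 -2.7] -1.0 tau [-0.49  0.28  0.27] tip y 140.8 gap 0.200989689017458
top ('shelf xy', array([ 26.2, 188.4]), array([15.2, 36.5]), 4.62, 34)
 fence ('shelf xy', array([  47. , -132.6]), array([ 25.6, 134. ]), 3.9, 424)
side ('shelf xy', array([  2.4, 163.1]), array([59.1, 91.4]), 3.36, 78)
 bar x -5.9 16.1
 fence ('shelf xy', array([ 44.6, -48.3]), array([ 27.6, 303. ]), 3.57, 256)
outer edge [[122.8, -24.3], [130.8, -25.5], [138.8, -27.4], [146.8, -24.9]] slope deg -2.62
```

Emit:
move_arm([
  [0, 0, 0, 4, 0, 0, 1],
  [0, 0, 0, 8, 0.1, 0, 1],
  [0, 0, 0, 12, 0.1, 0, 1],
  [0, 0, 0, 16, 0.2, 0, 1],
  [0, 0, 0, 20, 0.2, 0, 1],
  [0, 0, 0, 24, 0.3, 0, 1],
  [0, 0, 0, 27.5, 0.3, 0, 1],
  [0, 0, 0, 30.5, 0.3, 0, 1],
  [0, 0, 0, 33, 0.4, 0, 1],
  [0, 0, 0, 35, 0.4, 0, 1],
])

```text
t: 17.9
tcp_pos: [0.6318, 0.0146, 0.0719]
tool_rot: [0.682, 0.731, 0.0, 0.0]
force: [-0.2, -2.6, -0.7]
finger_gap: 0.205
gripper_force: 60.5
```

Emit:
move_arm([
  [0, 0, 0, 1, 0, 0, 1],
  [0, 0, 0, 2, 0, 0, 1],
  [0, 0, 0, 3, 0, 0, 1],
  [0, 0, 0, 4, 0, 0, 1],
])

```text
t: 18.23
tcp_pos: [0.6315, 0.0182, 0.0718]
tool_rot: [0.682, 0.731, -0.0, 0.0]
force: [-1.0, -1.6, 0.1]
finger_gap: 0.204
gripper_force: 60.5
```

```bash
python3 look2.py
```

```text
TCP shelf 7.1 29.3 71.8
F shelf [-1.1 -1.6] 0.1 tau [-0.31  0.12 -0.02] tip y 179.3 gap 0.20396409017739917
top ('shelf xy', array([ 25.7, 231. ]), array([16.1, 38.5]), 8.37, 62)
 fence ('shelf xy', array([  46.9, -104.9]), array([ 25.1, 189.3]), 3.89, 581)
side ('shelf xy', array([ -4.7, 204.7]), array([ 51.5, 105.6]), 13.12, 36)
 bar x -20.0 26.6
 fence ('shelf xy', array([ 44.3, -76.9]), array([ 28.3, 246. ]), 3.77, 307)
outer edge [[217.3, -25.0], [225.3, -24.2], [233.3, -26.8]] slope deg -6.39
```

Emit:
move_arm([
  [0, 0, 0, 0.7, 0, 0, 1],
  [0, 0, 0, 1.4, 0, 0, 1],
  [0, 0, 0, 2.1, 0, 0, 1],
  [0, 0, 0, 2.8, 0, 0, 1],
])

```text
t: 18.67
tcp_pos: [0.6316, 0.0202, 0.0721]
tool_rot: [0.682, 0.731, -0.0, 0.001]
force: [-0.8, -6.5, 1.0]
finger_gap: 0.204
gripper_force: 60.8
```

Emit:
move_arm([
  [0, 0, 0, 0.5, 0, 0, 1],
  [0, 0, 0, 1, 0, 0, 1],
  [0, 0, 0, 1.3, 0, 0, 1],
  [0, 0, 0, 1.3, 0, 0, 1],
])

```text
t: 19.0
tcp_pos: [0.6318, 0.0204, 0.0723]
tool_rot: [0.682, 0.732, -0.001, 0.002]
force: [-0.7, -8.0, 1.8]
finger_gap: 0.206
gripper_force: 60.9
```

```bash
python3 look2.py; python3 - <<'E'
from h import *
s=snap('side'); a=cv2.resize(s['img'][110:230,200:360,::-1],(800,600),interpolation=cv2.INTER_CUBIC)
cv2.imwrite('pics/side6.png',a)
E
```

```text
TCP shelf 7.5 31.5 72.3
F shelf [-1.3 -7.9] 1.8 tau [-1.25  0.09  0.19] tip y 181.5 gap 0.20644693454918372
top ('shelf xy', array([ 28.1, 233.3]), array([12.8, 34.2]), 13.76, 54)
 fence ('shelf xy', array([  47. , -103.6]), array([ 25.4, 192.1]), 3.92, 603)
side ('shelf xy', array([-30.1, 238.3]), array([46.6, 36.8]), 65.56, 36)
 bar x -19.2 19.2
 fence ('shelf xy', array([ 44.8, -76.8]), array([ 26.8, 245. ]), 3.76, 306)
outer edge [[219.5, -24.4], [227.5, -24.0], [235.5, -25.9]] slope deg -5.13
```

View pics/side6.png

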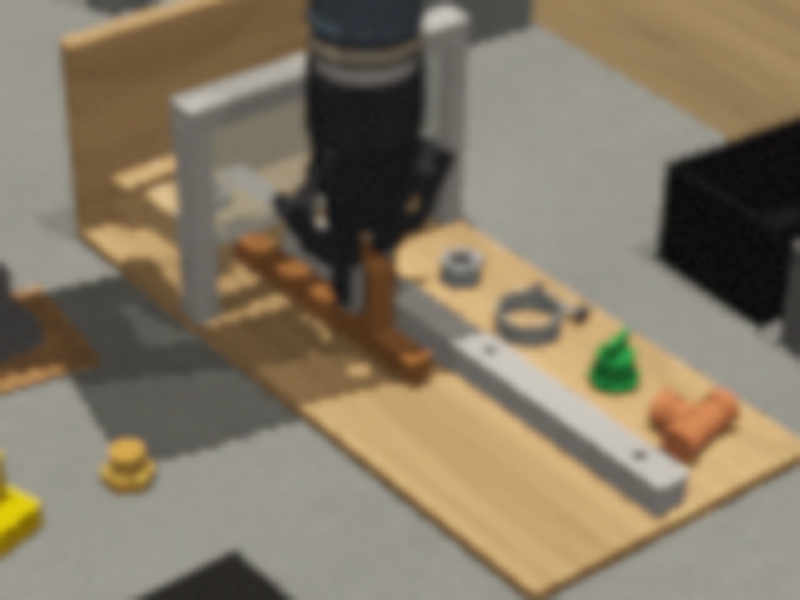

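The sled is home against the stop. The force stalls at 8 N and the tip is at shelf y of about 181. The stick is in the pocket under the door, tip at (250,245). I withdraw straight back.

Emit:
move_arm([
  [0, 0, 0, -2, 0, 0, 1],
  [0, 0, 0, -4, -1, 0, 1],
  [0, 0, 0, -7, -2, 0, 1],
  [0, 0, 0, -11, -2, 0, 1],
  [0, 0, 0, -17, -2, 0, 1],
  [0, 0, 0, -26, -2, 0, 1],
  [0, 0, 0, -38, -2, 0, 1],
  [0, 0, 0, -54, -2, 0, 1],
  [0, 0, 0, -72, -2, 0, 1],
  [0, 0, 0, -90, -2, -6, 1],
  [0, 0, 0, -106, -2, -18, 1],
  [0, 0, 0, -118, -2, -34, 1],
])

```text
t: 20.15
tcp_pos: [0.6366, -0.0985, 0.1049]
tool_rot: [0.683, 0.73, -0.001, -0.001]
force: [0.2, 0.2, -0.3]
finger_gap: 0.205
gripper_force: 60.4
```

```bash
python3 - <<'E'
from look import *
plan(441.2,-280.8,128,5.77)
for n in('top','side'):
    s=snap(n);X=cloud(s);Q=shelf(X);hsv=cv2.cvtColor(s['img'],cv2.COLOR_RGB2HSV)
    m=(abs(Q[...,2]-42)<4)&(Q[...,0]>-40)&(Q[...,0]<34.5)&(Q[...,1]>140)&(Q[...,1]<249); print(n,rect(X[m]))
    P=Q[m]; print(P[:,1].min(),P[:,1].max(),P[:,0].min(),P[:,0].max())
    cv2.imwrite(f'pics/{n}7.png',cv2.resize(s['img'][110:200,180:300,::-1] if n=='side' else s['img'][60:180,100:260,::-1],(800,600),interpolation=cv2.INTER_CUBIC))
E
```

```text
TCP shelf 4.2 -87.5 104.9
t 20.15 tcp [636.6 -98.5 104.9] yaw 3.85 q [-0.33  0.74  1.49 -0.    0.91 -0.39] F [ 0.2  0.2 -0.3] gap 0.205 gf 60.4
turn [-0.13 -0.03 -1.92] shift [-168.7 -207.3  -22.7] toolaxes x,y in world [[-0.067, 0.998], [0.998, 0.067]]
top ('shelf xy', array([ 17.5, 205.7]), array([34.7, 69.8]), 2.46, 173)
170.4415154440786 240.24756849320488 -0.5272077124737918 34.22577920713915
side ('shelf xy', array([ -3.3, 193.9]), array([ 30.4, 111.3]), 25.85, 25)
147.9197216539644 248.38785504283518 -27.13446695216975 31.575917004566413
```

View pics/top7.png

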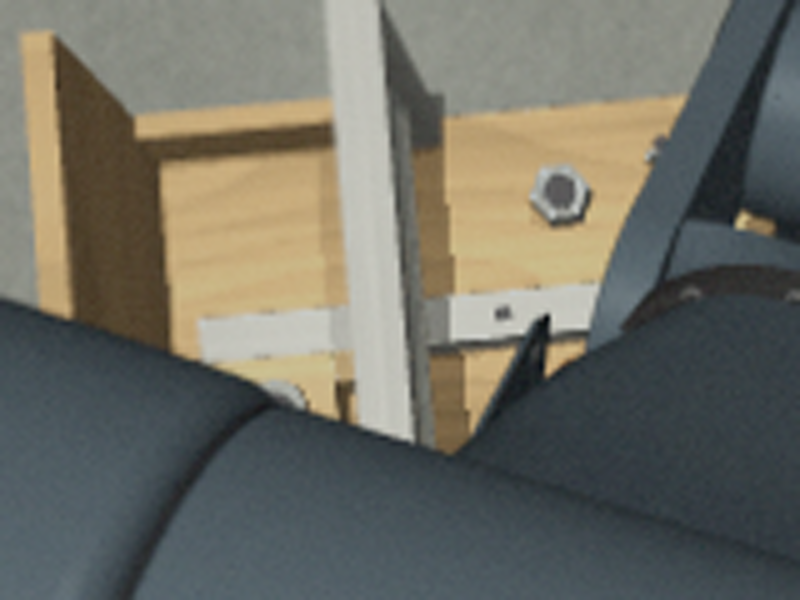

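The sled's fence-side face is closed up to the rail at (300,355), and the nut is inside the locker at (280,390). Now I take the stick back to its mat.

Emit:
move_arm([
  [0, 0, 0, -14, -8, -8, 1],
  [0, 0, -0.3, -30, -22, -18, 1],
  [0, 0, -0.6, -46, -40, -25, 1],
  [0, 0, -0.9, -62, -60, -28, 1],
  [0, 0, -1.2, -78, -82, -28, 1],
  [0, 0, -1.5, -94, -105, -28, 1],
  [0, 0, -1.9, -110, -128, -28, 1],
  [0, 0, -1.9, -126, -151, -28, 1],
  [0, 0, -1.9, -142, -173, -28, 1],
  [0, 0, -1.9, -155, -191, -28, 1],
  [0, 0, -1.9, -164, -202, -28, 1],
  [0, 0, -1.9, -168.5, -207.3, -28, 1],
])

```text
t: 21.25
tcp_pos: [0.4405, -0.2788, 0.1333]
tool_rot: [0.671, 0.742, -0.0, -0.001]
force: [0.5, 0.2, -1.7]
finger_gap: 0.203
gripper_force: 60.4
```

```bash
cat > bar.py <<'E'
from look import *
plan(441.2,-280.8,59,5.77)
s=snap('side');X=cloud(s);P=X.reshape(-1,3)*1000; pz=p[2]
m=(P[:,0]>400)&(P[:,0]<470)&(P[:,1]>-360)&(P[:,1]<-110)&(P[:,2]>pz-65)&(P[:,2]<pz-32); B=P[m]
for a in(-345,-240,-220,-200,-180,-160,-145):
    w=B[(B[:,1]>a)&(B[:,1]<a+15)]
    if len(w)>2: print(a,'n',len(w),'z top',np.percentile(w[:,2],85).round(1),'x',w[:,0].mean().round(1))
print('y range',B[:,1].min(),B[:,1].max())
Q=shelf(X)
E
python3 bar.py
```

```text
TCP shelf -203.8 -253.9 133.3
t 21.25 tcp [ 440.5 -278.8  133.3] yaw 5.74 q [-0.78  0.58  1.8  -0.    0.77 -0.88] F [ 0.5  0.2 -1.7] gap 0.203 gf 60.4
turn [-0.06 -0.06 -0.03] shift [-2.1  0.6 74.3] toolaxes x,y in world [[-0.1, 0.995], [0.995, 0.1]]
-345 n 60 z top 95.1 x 445.2
-240 n 34 z top 95.9 x 430.9
-220 n 38 z top 96.5 x 429.1
-200 n 38 z top 96.3 x 427.7
-180 n 42 z top 95.8 x 426.4
-160 n 41 z top 96.1 x 423.2
-145 n 21 z top 95.4 x 425.5
y range -341.8547303186354 -128.37428295210083
```

Emit:
move_arm([
  [0, 0, 0, -1, 0.5, 8, 1],
  [0, 0, 0, -1, 0.5, 20, 1],
  [0, 0, 0, -1, 0.5, 34, 1],
  [0, 0, 0, -1, 0.5, 47, 1],
  [0, 0, 0, -1, 0.5, 57, 1],
  [0, 0, 0, -1, 0.5, 64, 1],
  [0, 0, 0, -1, 0.5, 69, 1],
  [0, 0, 0, -1, 0.5, 72, 1],
  [0, 0, 0, -1, 0.5, 73.5, 1],
  [0, 0, 0, -1, 0.5, 74.5, 1],
  [0, 0, 0, -1, 0.5, 74.5, 1],
  [0, 0, 0, -1, 0.5, 74.5, 1],
])

```text
t: 22.3
tcp_pos: [0.443, -0.2791, 0.0597]
tool_rot: [0.67, 0.742, -0.0, 0.0]
force: [-0.3, -0.1, -1.4]
finger_gap: 0.204
gripper_force: 60.4
```

```bash
python3 bar.py
```

```text
TCP shelf -201.3 -254.4 59.7
t 22.3 tcp [ 443.  -279.1   59.7] yaw 5.86 q [-0.78  0.71  1.83  0.    0.6  -0.88] F [-0.3 -0.1 -1.4] gap 0.204 gf 60.4
turn [0.03 0.04 0.09] shift [-1.5 -2.   0.7] toolaxes x,y in world [[-0.102, 0.995], [0.995, 0.102]]
-345 n 156 z top 17.7 x 436.9
-240 n 72 z top 19.8 x 422.0
-220 n 70 z top 19.3 x 420.7
-200 n 65 z top 20.1 x 420.2
-180 n 66 z top 22.1 x 419.5
-160 n 68 z top 21.2 x 419.4
-145 n 68 z top 20.9 x 430.9
y range -359.90900973846516 -110.01649737882805
```

Still about 1 mm up and carrying the weight. I lower in small steps until it touches.

Emit:
move_arm([
  [0, 0, 0, 0, 0, 0.5, 1],
  [0, 0, 0, 0, 0, 1, 1],
  [0, 0, 0, 0, 0, 1.3, 1],
  [0, 0, 0, 0, 0, 1.3, 1],
])

```text
t: 22.68
tcp_pos: [0.443, -0.279, 0.0584]
tool_rot: [0.67, 0.742, -0.0, 0.0]
force: [0.2, 0.5, 3.5]
finger_gap: 0.202
gripper_force: 61.2
```

Contact, with +3.5 N up. I release and rise.

Emit:
move_arm([
  [0, 0, 0, 0, 0, 0, 0.72],
  [0, 0, 0, 0, 0, 0, 0.6],
  [0, 0, 0, 0, 0, 0, 0.45],
  [0, 0, 0, 0, 0, 0, 0.3],
  [0, 0, 0, 0, 0, -4, 0.3],
  [0, 0, 0, 0, 0, -14, 0.3],
  [0, 0, 0, 0, 0, -30, 0.3],
  [0, 0, 0, 0, 0, -52, 0.3],
  [0, 0, 0, 0, 0, -78, 0.2],
  [0, 0, 0, 0, 0, -106, 0.1],
  [0, 0, 0, 0, 0, -130, 0],
  [0, 0, 0, 0, 0, -145, 0],
])

```text
t: 23.68
tcp_pos: [0.4436, -0.2795, 0.2066]
tool_rot: [0.67, 0.742, -0.0, 0.002]
force: [0.1, -0.1, 0.3]
finger_gap: 0.999
gripper_force: 0.0
```

Emit:
move_arm([
  [0, 0, 0, -8, -8, 0, 0],
  [0, 0, 0, -16, -20, 0, 0],
  [0, 0, 0, -24, -34, 0, 0],
  [0, 0, 0, -34, -48, 0, 0],
  [0, 0, 0, -44, -56, 0, 0],
  [0, 0, 0, -50, -60, 0, 0],
  [0, 0, 0, -50, -60, 0, 0],
  [0, 0, 0, -50, -60, 0, 0],
])

```text
t: 24.35
tcp_pos: [0.3882, -0.3351, 0.2028]
tool_rot: [0.67, 0.742, 0.0, -0.0]
force: [-0.4, -0.2, 0.2]
finger_gap: 0.999
gripper_force: 0.0
```

```bash
python3 - <<'E'
from look import *
def wr(P): c,w,a=cv2.minAreaRect((P[:,:2]*1000).astype(np.float32)); return np.round(c,1),np.round(w,1),round(a,2),len(P),'z',np.median(P[:,2]*1000).round(1)
for n in('top','side'):
    s=snap(n);X=cloud(s);Q=shelf(X);W=X*1000;hsv=cv2.cvtColor(s['img'],cv2.COLOR_RGB2HSV)
    m=(abs(Q[...,2]-42)<4)&(Q[...,0]>-40)&(Q[...,0]<34.2)&(Q[...,1]>150)&(Q[...,1]<248)
    print(n,'sled',rect(X[m]))
    def b(x0,x1,y0,y1,z0,z1): return (W[...,0]>x0)&(W[...,0]<x1)&(W[...,1]>y0)&(W[...,1]<y1)&(W[...,2]>z0)&(W[...,2]<z1)
    print(' cover',wr(X[b(370,490,110,230,20,30)]),wr(X[b(370,490,110,230,50,70)]))
    print(' bar',wr(X[b(395,485,-370,-100,15,27)]),'fin',wr(X[b(395,485,-370,-100,62,76)]))
    if n=='top':
        r=(Q[...,0]>64)&(Q[...,0]<160)&(Q[...,1]>-215)&(Q[...,1]<110)&(Q[...,2]>18)&(Q[...,2]<60)
        X0=np.load('top0.npz')['X'];Q0=shelf(X0);r0=(Q0[...,0]>64)&(Q0[...,0]<160)&(Q0[...,1]>-215)&(Q0[...,1]<110)&(Q0[...,2]>18)&(Q0[...,2]<60)
        print('row px',r.sum(),r0.sum(),(r^r0).sum())
        S=m; print('sled y',Q[m][:,1].min(),Q[m][:,1].max(),'x',Q[m][:,0].min(),Q[m][:,0].max())
print(readout.sense()['t'],readout.sense()['tcp_pos'])
E
```

```text
TCP shelf -259.8 -306.5 202.8
top sled ('shelf xy', array([  4.1, 209. ]), array([60. , 77.9]), 3.83, 520)
 cover (array([431.5, 173.4]), array([49.9, 50.3]), 2.94, 257, 'z', np.float64(23.4)) (array([430.8, 173.1]), array([28.4, 16.1]), 3.15, 83, 'z', np.float64(58.8))
 bar (array([ 439.4, -234.2]), array([ 17.9, 208.3]), 6.1, 401, 'z', np.float64(20.2)) fin (array([ 444. , -278.2]), array([17.8, 43.5]), 5.92, 127, 'z', np.float64(69.9))
row px 629 631 48
sled y 169.96524063114802 247.93562589617744 x -25.849392858334188 34.1881850639226
side sled ('shelf xy', array([-18.9, 227.4]), array([32.3, 45.1]), 16.84, 22)
 cover (array([429.7, 169.9]), array([52.4, 53.3]), 1.68, 92, 'z', np.float64(23.4)) (array([428.8, 171.4]), array([31.3, 17. ]), 6.88, 42, 'z', np.float64(57.1))
 bar (array([ 438. , -235.2]), array([ 20.3, 213.7]), 5.87, 340, 'z', np.float64(19.7)) fin (array([ 442.1, -281.5]), array([17.9, 45.1]), 5.72, 104, 'z', np.float64(69.4))
24.45 [ 0.38850175 -0.33433739  0.20279518]
```

```bash
python3 - <<'E'
from look import *
s=snap('top');X=cloud(s);Q=shelf(X);hsv=cv2.cvtColor(s['img'],cv2.COLOR_RGB2HSV)
m=(Q[...,2]>47)&(Q[...,2]<57)&(Q[...,0]>-20)&(Q[...,0]<30)&(Q[...,1]>170)&(Q[...,1]<240); print('nut',rect(X[m]))
m0=(Q[...,0]>-15)&(Q[...,0]<25)&(Q[...,1]>225)&(Q[...,1]<275)
for y in range(226,274,3):
    w=Q[m0&(Q[...,1]>=y)&(Q[...,1]<y+3)]; print(y,len(w),np.median(w[:,2]).round(1) if len(w) else '',end=' | ')
E
```

```text
TCP shelf -259.5 -305.8 202.8
nut ('shelf xy', array([  3.6, 209.6]), array([30. , 29.1]), 43.84, 119)
226 14 40.9 | 229 18 41.8 | 232 15 41.0 | 235 19 40.6 | 238 17 41.0 | 241 21 41.5 | 244 14 41.9 | 247 32 42.3 | 250 21 50.8 | 253 18 51.3 | 256 19 51.4 | 259 16 52.6 | 262 19 50.6 | 265 13 51.5 | 268 85 70.5 | 271 200 126.1 |
```

```bash
python3 -c "
from h import *
print(order.sign_off())"
```

```text
the job is handed in; nothing more can be done
None
```

The job is handed in: the cover stands upright on the cork mat, the sled is home against the end stop and along the rail, and the stick lies flat on its rubber mat, at about 24.6 s of the 67 s allowed. The sign-off returned no verdict.

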